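# Clamp a well plate in a screw vise with its removable crank

### The arm

A 7-joint arm with a two-finger parallel gripper is mounted at the origin on the work surface; the furniture and walls round the work are solid. World frame = base frame: x ahead of the robot, y to its left, z up, the work surface at z = 0. Lengths are in m, angles in rad, forces in N, time in s.
With the tool pointing down it reaches from about 0.4 to 0.85 m from the base axis. Payload 10.4 kg.
Tool frame: the origin (TCP) lies on the centre line of the jaws, within the pads' length; the fingertips stand 17 mm ahead of it and the grasp point (between the pads) lies 2 mm behind it; z points along the fingers, y is the line along which they close (so a half turn about z gives the same grasp; the last joint's range is limited). The gripper opens to 85 mm and grips with 20 to 120 N. Pads are 22 mm wide; open, the fingers measure 114 mm over their backs; the gripper's body (76 mm by 85 mm) begins 54 mm behind the grasp point. The pads swing forward as they close: fully open they stand 13 mm farther back than shut.
Start: joints at [-1.221, 0.332, -0.065, 1.46, 0.022, 1.35, -0.088], TCP at [0.228, 0.582, 0.224] pointing down, gripper open.
Joint ranges: [-2.6, 2.6], [-0.5, 2.12], [-1.47, 1.34], [0.16, 2.42], [-1.27, 4.41], [0.06, 2.06], [-2.6, 2.6]. Speed limits (rad/s): [2.22, 2.22, 2.79, 2.79, 3.14, 3.14, 3.14].

### API

Orientations are given as a 3x3 rotation matrix whose columns are the frame's x, y, z axes.
In Python, from rig import bot gives the robot as it stands. The module is installed in compiled form; this text tells all that it offers.
- The arm moves only by the tool arm_command, never from a script. Its argument "commands" is a list of rows, each a list of 5 numbers: the finger opening in cm, from 0 to 8.54, then the shift along the world's x, y, z in cm, then the turn about the world's z in rad. A call has 1 to 10 rows; each row shifts and turns the commanded pose from where the row before left it; what a row does not reach is not made up. A row lasts 1/8 s, in which the tool goes at most 62.5 mm and 10.7 degrees, less where a joint would pass 70% of its speed; a pose out of reach is approached as far as the arm can. A call is refused whole if a number of a shift passes 6.25 or a number of a turn 0.188, either way. A call with a gripper value outside its range is refused whole. The fingers move at their own pace and stop on an object; the grip force is fixed at half the most. Time passes only in rows, so rows that do not move let the fingers close. It gives the time, the measured TCP pose, the force, the opening and the grip force at its end, in the units of the state.
- bot.state(): the state, without advancing time (a new reading comes with each control period).
- bot.grab_frame(name): name is "scene" or "top"; returns a dict with "pixels" (384x512x3 uint8, red, green, blue), "intrinsics" (3x3 intrinsics, pixels), "xyz" and "orientation" of the camera in the world. Camera axes: x right, y down, z forward; pixel columns grow to the right and rows downward; lengths in m; the calibration is good to about 2 mm. A picture is of the moment at which its call begins. There is no depth.
- bot.close_job(): hands the job in; it is judged then, once.
The state is a dict: "time": time; "joints": joint angles; "qd": joint speeds; "effort": joint torques, N m; "position": TCP position; "eef_rot": TCP orientation; "wrist_force": force on the tool from outside, world axes, zero at the start; "wrist_torque": the same for the moment, N m; "gripper_width": finger opening in m; "finger_force": force on a finger pad.
Only numpy, scipy, OpenCV 4.12 (cv2) and the standard library are available. Lean on these libraries where they do the work, as an engineer would, in place of code of your own. Each camera call takes 0.05 s, during which the arm holds its last target. There are 200 camera calls.

### The job

Fit the loose crank onto the square shaft end of the plate vise, fully home, and wind it clockwise by its knob through its full turns until the well plate is held flat and square between the jaws and the orange spring pad is pushed about half way in (roughly 4 mm). Do not drive the pad right in, do not force the crank down on the shaft, and drive the vise with the crank only, not by pushing jaw, plate or shaft. Leave the crank seated on the shaft and the other things on the bench undisturbed.

Things in the scene. Friction and masses are not known exactly. Their poses are not given: they have to be found in the camera images.
- vise: Grey screw vise for plates, fixed to the worktop; base 285 x 136 x 14 mm, with a blue gear housing (66 x 74 mm, top 50 mm up) at one end. Origin: on the worktop, on the axis of the vertical drive shaft. x: along the slide, from the gear housing to the fixed steel jaw (face at x = 206 mm); z up. The plate's bed is 14 mm above the worktop, the jaws' tops about 36 mm.
- shaft_seat (a point): Top of the steel bearing collar (38 mm wide) on the gear housing, 54 mm above the worktop, on the shaft's axis; the underside of a crank that is fully home stands on it. The shaft turns stiffly (about 0.28 N m, 4 to 5 N at the knob; clamping adds up to 4 N) and stays where it is left. Clockwise seen from above closes the vise, 20 mm a turn.
- shaft_top (a point): Top of the vertical square shaft end, 18 mm above the collar; 14 mm across flats, top 4 mm tapering to 9 mm square, so it centres a socket. The point does not turn with the shaft: the square's angle varies, is not measured, and is found by eye or by turning the crank on it under light pressure until it drops; till then the crank rests 13 to 16 mm too high.
- crank: Loose crank, 0.34 kg, green hub and arm, standing on its hub. Origin: centre of the hub's underside; z up; x along the arm to the knob. Hub 30 x 30 x 24 mm, with a 15.5 mm square socket, 20 mm deep, open below. On it a bare steel boss 24 x 24 mm, 24 to 52 mm high, to grip; sides of hub, socket and boss along x and y. Arm 18 mm wide, 14 to 24 mm high.
- knob (a point): Middle of the crank's upright red knob, 60 mm from the crank's axis along the arm, 44 mm above the hub's underside. The knob is 18 mm across, from 26 to 62 mm above the hub's underside, and spins freely on its pin, so it can be held while the crank turns.
- jaw: Moving steel jaw, 22 x 120 x 22 mm, driven by the shaft. Its origin lies at x = d in the vise's frame when it has travelled d from fully open; it starts 0 to 20 mm closed. The orange pad's face (towards the fixed jaw) is at x = 75 mm + d while the pad is out. Not to be touched.
- pad (a joint): How far the orange spring pad in front of the moving jaw is pushed back into it: 0 m out, 0.009 m fully in; 10 N per mm.
- plate: White 96-well plate, 86 x 128 x 15 mm, loose on the vise's bed between the jaws, its 86 mm side roughly along the vise's x. Origin: centre of its underside. The jaw slides it against the fixed jaw; it then lies at x = 163 mm in the vise's frame.
- tip_box_spare: Bystander: pipette tip box with yellow top; leave alone. Origin: centre of its underside.
- timer: Bystander: small white timer; leave alone. Origin: centre of its underside.
- tube_box: Bystander: clear box of tubes; leave alone. Origin: centre of its underside.
- marker_blue: Bystander: marker pen with blue cap; leave alone. Origin: centre of its underside.
- tape_roll: Bystander: yellow tape roll; leave alone. Origin: centre of its underside.

How it is judged:
By the outcome, as a careful person would: the job done as asked, in the order asked, and still so for the second after the job is handed in, with the robot touching nothing.
It also fails if it takes over 72 s, if anything falls off the work surface, if the arm or the gripper's body presses on something with over 40 N, if the wrist force passes 120 N, or if a joint passes its speed limit or range.

## Working session

There is one attempt and no reset: what is moved stays moved. The work goes in short steps, Python scripts to look and compute and a tool call to move; the robot and the scene stay as the last step left them, time stands still between calls to the robot, and variables do not carry over. Pictures are saved under pics/ and viewed, at most 10 in all, crops included, and the job is handed in when it is done.

Besides the shell and the picture viewer there is one more tool, called in YAML: its name, and indented under it one key for each argument. arm_command: Moves the arm, as the interface text tells. Its arguments: {"type":"object","properties":{"commands":{"type":"array"}},"required":["commands"]}

```bash
mkdir -p pics && cat > h.py <<'E'
import numpy as np, cv2
from rig import bot
def grab(n,save=None):
    f=bot.grab_frame(n); im=cv2.cvtColor(f["pixels"],cv2.COLOR_RGB2BGR)
    if save: cv2.imwrite("pics/"+save,im)
    return f,im
def ray(f,u,v):
    K=np.array(f["intrinsics"]);d=np.array(f["orientation"])@np.linalg.inv(K)@[u,v,1.]
    return np.array(f["xyz"]),d
def onz(f,u,v,z):
    o,d=ray(f,u,v); return o+d*(z-o[2])/d[2]
def proj(f,p):
    c=np.array(f["orientation"]).T@(np.array(p)-np.array(f["xyz"])); q=np.array(f["intrinsics"])@c; return q[:2]/q[2]
def mask(im,lo,hi):
    return cv2.inRange(cv2.cvtColor(im,cv2.COLOR_BGR2HSV),lo,hi)
def blobs(m,amin=15):
    n,l,s,c=cv2.connectedComponentsWithStats(m); return [(s[i,4],s[i,:4].tolist(),c[i].round(1).tolist()) for i in range(1,n) if s[i,4]>=amin]
E
python3 - <<'E'
from h import *
for n in ("scene","top"):
    f,im=grab(n,n+"0.png"); print(n,f["xyz"],np.round(f["orientation"],3).tolist(),f["intrinsics"])
    for k,lo,hi in (("green",(40,80,40),(85,255,255)),("red",(0,140,60),(6,255,255)),("blue",(95,90,40),(125,255,255)),("orange",(7,150,120),(18,255,255))):
        print(k,blobs(mask(im,lo,hi)))
s=bot.state();print(s)
E
```

```text
scene [-0.21536795 -0.79011988  0.7955033 ] [[0.752, -0.328, 0.572], [-0.659, -0.379, 0.65], [0.004, -0.866, -0.501]] [[493.3401393    0.         259.61521178]
 [  0.         493.3401393  192.70614389]
 [  0.           0.           1.        ]]
green [(np.int32(284), [373, 14, 24, 17], [384.9, 21.6]), (np.int32(580), [213, 44, 34, 23], [229.0, 54.7]), (np.int32(32), [336, 173, 6, 9], [338.3, 176.9]), (np.int32(31), [372, 179, 6, 8], [374.1, 182.6]), (np.int32(300), [270, 286, 39, 18], [290.8, 295.5])]
red [(np.int32(134), [273, 281, 9, 17], [277.0, 288.6]), (np.int32(143), [434, 375, 23, 9], [444.2, 380.0])]
blue [(np.int32(253), [332, 23, 21, 15], [342.1, 30.0]), (np.int32(949), [92, 50, 31, 42], [107.4, 70.5]), (np.int32(23), [506, 152, 6, 6], [508.7, 154.4]), (np.int32(84), [146, 201, 15, 6], [152.7, 203.6]), (np.int32(537), [238, 212, 34, 27], [254.8, 225.6]), (np.int32(1017), [433, 231, 55, 29], [460.5, 244.9])]
orange [(np.int32(22), [377, 35, 19, 5], [386.2, 37.1]), (np.int32(57), [208, 71, 44, 11], [229.4, 76.0]), (np.int32(107), [123, 84, 74, 18], [158.0, 93.2]), (np.int32(6
[... 1538 characters left out ...]
851059]), 'qd': array([ 0.00030384, -0.00062584, -0.0005666 , -0.00153799,  0.0001553 ,
       -0.00046165, -0.00079636]), 'effort': array([ 9.77703930e-04, -6.26741910e+01,  4.90132661e-02, -3.92431712e+01,
        1.63484551e-02,  6.88053580e-03, -3.46889306e-05]), 'position': array([0.22749295, 0.58174976, 0.22329918]), 'eef_rot': array([[-9.31328314e-01,  3.64180446e-01, -4.18262308e-04],
       [ 3.64180683e-01,  9.31327541e-01, -1.20016395e-03],
       [-4.75370368e-05, -1.27006972e-03, -9.99999192e-01]]), 'wrist_force': array([-0.71292902, -0.02140963, -0.15225433]), 'wrist_torque': array([0.02396724, 0.02629758, 0.06277358]), 'finger_force': 0.0, 'gripper_width': 0.08530157594352734}
```

```bash
python3 - <<'E'
import cv2
a=cv2.imread("pics/scene0.png");cv2.imwrite("pics/s1.png",cv2.resize(a,(800,600),interpolation=cv2.INTER_CUBIC))
a=cv2.imread("pics/top0.png");cv2.imwrite("pics/t1.png",cv2.resize(a,(800,600),interpolation=cv2.INTER_CUBIC))
E
```

```text
(no output)
```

View pics/s1.png

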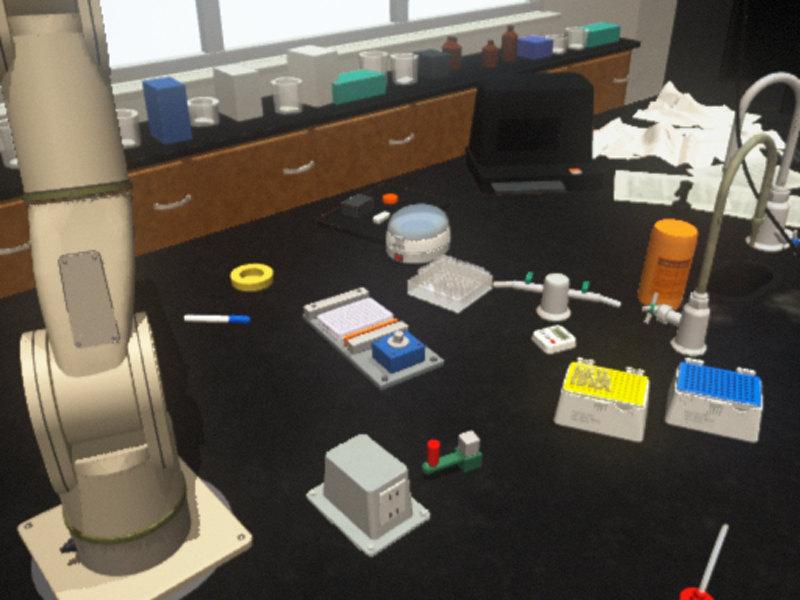

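View pics/t1.png

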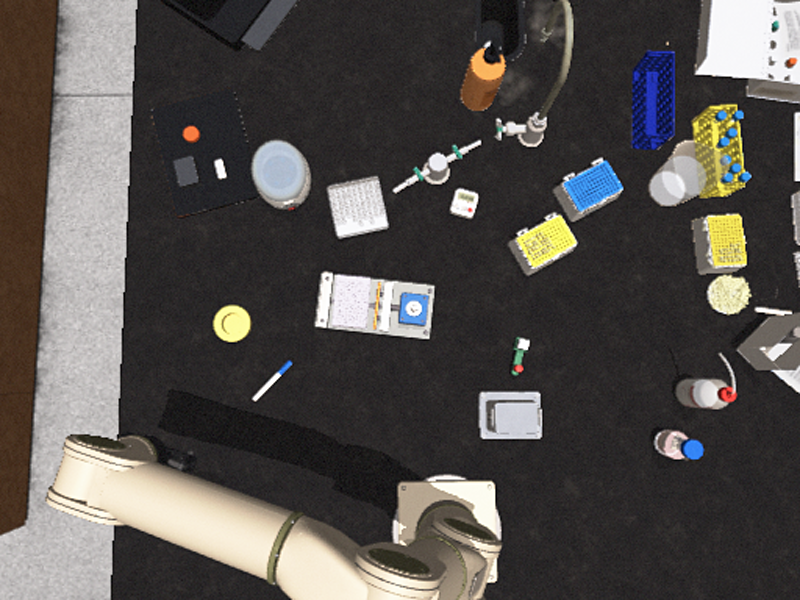

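The scene view (800x600 upscaled) shows the crank at about (455,455), with its red knob at (433,452), and the vise's blue housing at (398,350). In the top view the crank is at (520,355) and the shaft at (414,309). I'll zoom into these areas and measure.

```bash
python3 - <<'E'
from h import *
fs,s=grab("scene"); ft,t=grab("top")
def crop(im,x,y,w,h,k): return cv2.resize(im[y:y+h,x:x+w],(w*k,h*k),interpolation=cv2.INTER_NEAREST)
a=np.vstack([np.hstack([crop(s,262,270,50,37,8),crop(t,309,205,50,37,8)]),np.hstack([crop(s,230,203,50,37,8),crop(t,240,178,50,37,8)])])
cv2.imwrite("pics/z1.png",a)
# red knob: triangulate
def tri(p,q):
    o1,d1=ray(fs,*p);o2,d2=ray(ft,*q)
    A=np.stack([d1,-d2],1);x=np.linalg.lstsq(A,o2-o1,rcond=None)[0]
    a,b=o1+d1*x[0],o2+d2*x[1];return ((a+b)/2).round(4),np.linalg.norm(a-b).round(4)
ms=mask(s,(0,140,60),(6,255,255));mt=mask(t,(0,140,60),(6,255,255))
print("knob mid scene@.044",onz(fs,277,288.6,.044),"top@.06",onz(ft,331.7,235.6,.060))
# light grey boss in scene/top
for n,f,im,box in(("s",fs,s,(262,270,50,37)),("t",ft,t,(309,205,50,37))):
    x,y,w,h=box;m=np.zeros(im.shape[:2],np.uint8);m[y:y+h,x:x+w]=mask(im,(0,0,110),(180,60,255))[y:y+h,x:x+w];print(n,blobs(m,8))
# blue housing contour top
m=mask(t,(95,90,40),(125,255,255));m[:180]=0;m[215:]=0;m[:,:245]=0;m[:,285:]=0
c=np.vstack(cv2.findContours(m,0,2)[0]);P=np.array([onz(ft,*p[0],.05)[:2] for p in c],np.float32);print("blue top rect",cv2.minAreaRect(P))
# base/vise: grey bright area
m=mask(t,(0,0,90),(180,80,255))|mask(t,(0,60,90),(130,255,255));m2=np.zeros_like(m);m2[165:225,190:290]=m[165:225,190:290];m2=cv2.morphologyEx(m2,cv2.MORPH_CLOSE,np.ones((3,3)))
c=max(cv2.findContours(m2,0,2)[0],key=cv2.contourArea);P=np.array([onz(ft,*p[0],.014)[:2] for p in c],np.float32);r=cv2.minAreaRect(P);print("base",r,cv2.boxPoints(r))
E
```

```text
knob mid scene@.044 [ 0.38507359 -0.16889338  0.044     ] top@.06 [ 0.38230767 -0.17324851  0.06      ]
s [(np.int32(142), [294, 276, 13, 17], [300.5, 283.0])]
t [(np.int32(50), [331, 216, 8, 8], [334.7, 219.7])]
blue top rect ((0.5288408994674683, 0.07471369206905365), (0.06567605584859848, 0.07293353974819183), 83.07960510253906)
base ((0.5423062443733215, 0.16889086365699768), (0.2861621677875519, 0.13923075795173645), 83.0678939819336) [[0.45593086 0.03525782]
 [0.5941438  0.01845363]
 [0.62868166 0.3025239 ]
 [0.49046868 0.3193281 ]]
```

View pics/z1.png

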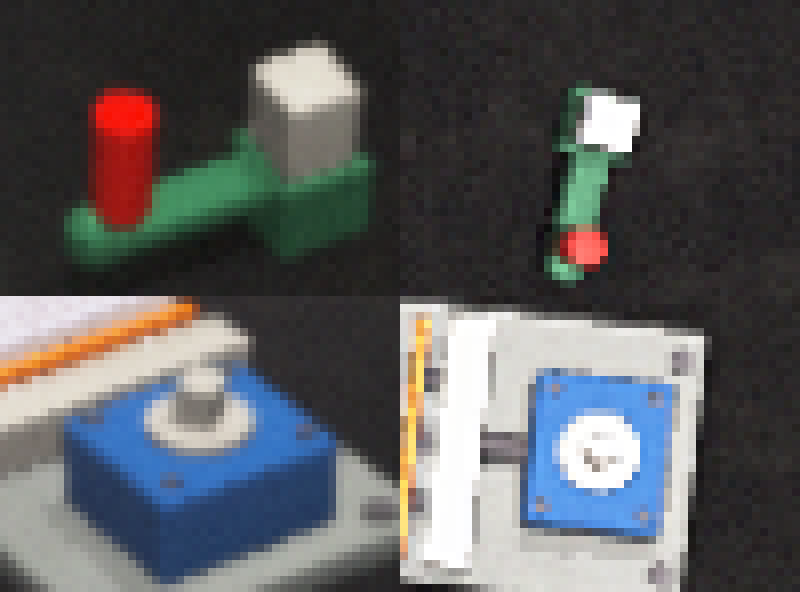

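```bash
python3 - <<'E'
from h import *
fs,s=grab("scene"); ft,t=grab("top")
P=lambda n,f,u,v,z: print(n,onz(f,u-.5,v-.5,z).round(4))
P("boss s",fs,300.4,278.7,.052);P("boss t",ft,335.2,220.2,.052)
P("knob s",fs,277.5,283.4,.062);P("knob t",ft,332.1,236,.062)
P("shaft s",fs,255.4,212.9,.072);P("collar s",fs,255,218.5,.054);P("collar t",ft,265,197.25,.054)
# vertical edge of the hub/boss top corners scene at .052
for u,v in((254,62),(312,42),(360,66),(306,92)): P("bosscorner",fs,262+u/8,270+v/8,.052)
for u,v in((180,370),(208,361),(228,374),(203,386)): P("shaftcorner",fs,230+u/8,203+(v-296)/8,.072)
E
```

```text
boss s [ 0.4433 -0.1839  0.052 ]
boss t [ 0.4413 -0.188   0.052 ]
knob s [ 0.3838 -0.1697  0.062 ]
knob t [ 0.3827 -0.1725  0.062 ]
shaft s [0.5297 0.0761 0.072 ]
collar s [0.5286 0.0765 0.054 ]
collar t [0.5302 0.0736 0.054 ]
bosscorner [ 0.434  -0.1714  0.052 ]
bosscorner [ 0.4532 -0.1761  0.052 ]
bosscorner [ 0.456  -0.1928  0.052 ]
bosscorner [ 0.436  -0.1907  0.052 ]
shaftcorner [0.5258 0.0838 0.072 ]
shaftcorner [0.5369 0.0819 0.072 ]
shaftcorner [0.5366 0.0711 0.072 ]
shaftcorner [0.5251 0.0709 0.072 ]
```

The crop shows the boss centre near (0.442, -0.186), the knob near (0.383, -0.171) and the shaft near (0.529, 0.075). The arm points at about 166° and the square sits at about -3° mod 90. I'll move above the crank.

arm_command:
  commands:
    - [8.54, 2.15, -4.3, 0, 0.0123]
    - [8.54, 2.15, -4.3, 0, 0.0123]
    - [8.54, 2.15, -4.3, 0, 0.0123]
    - [8.54, 2.15, -4.3, 0, 0.0123]
    - [8.54, 2.15, -4.3, 0, 0.0123]
    - [8.54, 2.15, -4.3, 0, 0.0123]
    - [8.54, 2.15, -4.3, 0, 0.0123]
    - [8.54, 2.15, -4.3, 0, 0.0123]
    - [8.54, 2.15, -4.3, 0, 0.0123]
    - [8.54, 2.15, -4.3, 0, 0.0123]

```text
time: 1.55
position: [0.4431, 0.1506, 0.2242]
eef_rot: [[-0.969, 0.247, 0.0], [0.247, 0.969, 0.0], [-0.0, 0.001, -1.0]]
wrist_force: [-0.1, 1.1, -0.1]
gripper_width: 0.085
finger_force: 0.0
```

arm_command:
  commands:
    - [8.54, 0, -4.22, 0, 0]
    - [8.54, 0, -4.22, 0, 0]
    - [8.54, 0, -4.22, 0, 0]
    - [8.54, 0, -4.22, 0, 0]
    - [8.54, 0, -4.22, 0, 0]
    - [8.54, 0, -4.22, 0, 0]
    - [8.54, 0, -4.22, 0, 0]
    - [8.54, 0, -4.22, 0, 0]
    - [8.54, 0, 0, 0, 0]
    - [8.54, 0, 0, 0, 0]

```text
time: 2.8
position: [0.4427, -0.1849, 0.2239]
eef_rot: [[-0.969, 0.247, -0.0], [0.247, 0.969, 0.0], [0.0, 0.0, -1.0]]
wrist_force: [0.1, 1.2, -0.5]
gripper_width: 0.0855
finger_force: 0.0
```

arm_command:
  commands:
    - [8.54, 0, -0.1, -4, 0]
    - [8.54, 0, 0, -4, 0]
    - [8.54, 0, 0, -4, 0]
    - [8.54, 0, 0, -3, 0]
    - [8.54, 0, 0, -1.8, 0]
    - [8.54, 0, 0, -1.0, 0]
    - [8.54, 0, 0, 0, 0]

```text
time: 3.68
position: [0.4426, -0.1858, 0.0458]
eef_rot: [[-0.969, 0.246, -0.001], [0.246, 0.969, 0.0], [0.001, 0.0, -1.0]]
wrist_force: [0.0, -0.2, 0.8]
gripper_width: 0.0855
finger_force: 0.0
```

```bash
python3 - <<'E'
from h import *
fs,s=grab("scene"); ft,t=grab("top")
def crop(im,x,y,w,h,k): return cv2.resize(im[y:y+h,x:x+w],(w*k,h*k),interpolation=cv2.INTER_NEAREST)
cv2.imwrite("pics/z2.png",np.hstack([crop(s,240,225,80,80,5),crop(t,290,180,80,80,5)]))
E
```

```text
(no output)
```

View pics/z2.png

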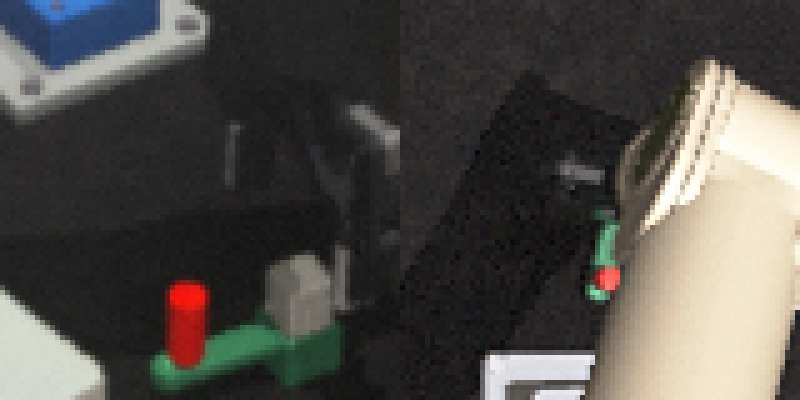

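The boss at (300,290) sits between the fingers, with the far one at (232,155) and the near one at (345,280). I'll close and lift.

arm_command:
  commands:
    - [4, 0, 0, 0, 0]
    - [0, 0, 0, 0, 0]
    - [0, 0, 0, 0, 0]
    - [0, 0, 0, 0, 0]
    - [0, 0, 0, 0, 0]
    - [0, 0, 0, 0, 0]

```text
time: 4.53
position: [0.4426, -0.1865, 0.046]
eef_rot: [[-0.969, 0.247, 0.0], [0.247, 0.969, 0.0], [0.0, 0.0, -1.0]]
wrist_force: [-0.5, 0.5, -0.1]
gripper_width: 0.0002
finger_force: 0.0
```

arm_command:
  commands:
    - [0, 0, 0, 1, 0]
    - [0, 0, 0, 3, 0]
    - [0, 0, 0, 4, 0]
    - [0, 0, 0, 3, 0]
    - [0, 0, 0, 0, 0]

```text
time: 5.15
position: [0.444, -0.187, 0.1586]
eef_rot: [[-0.969, 0.247, 0.005], [0.247, 0.969, 0.0], [-0.005, 0.001, -1.0]]
wrist_force: [0.5, -0.5, -0.7]
gripper_width: 0.0004
finger_force: 0.0
```

```bash
python3 - <<'E'
from h import *
fs,s=grab("scene"); ft,t=grab("top")
for n,f,im in(("s",fs,s),("t",ft,t)):
    print(n,blobs(mask(im,(0,140,60),(6,255,255))),blobs(mask(im,(40,80,40),(85,255,255)))[-1])
st=bot.state();print(st["position"],st["gripper_width"])
cv2.imwrite("pics/z3.png",cv2.resize(s[200:300,230:330],(600,600),interpolation=cv2.INTER_NEAREST))
E
```

```text
s [(np.int32(135), [273, 281, 9, 17], [276.9, 288.7]), (np.int32(146), [434, 375, 24, 9], [444.1, 380.0])] (np.int32(308), [270, 286, 39, 18], [290.8, 295.5])
t [(np.int32(24), [329, 234, 6, 5], [331.6, 235.5]), (np.int32(85), [460, 247, 12, 11], [465.2, 252.1])] (np.int32(63), [328, 217, 9, 16], [331.1, 226.5])
[ 0.44263727 -0.1864073   0.15621361] 0.00010938468476462839
```

View pics/z3.png

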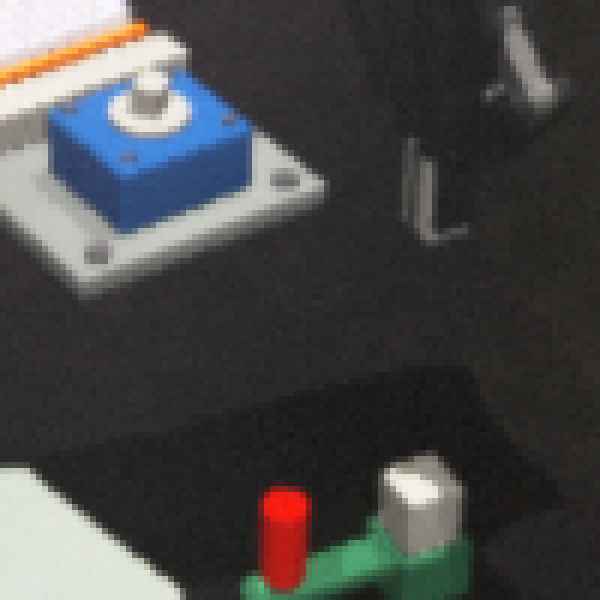

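The fingers closed beside the boss: the crank is unmoved with its boss top at (415,480), and the closed tip is at (435,235) in this 6x crop. I'll check the projection of the known TCP against the image.

```bash
python3 - <<'E'
from h import *
fs,s=grab("scene"); ft,t=grab("top")
p=bot.state()["position"]; print(p, "tip px",proj(fs,p+[0,0,-.017]).round(1),proj(fs,p).round(1))
print("boss top pred",proj(fs,[.4423,-.186,.052]).round(1),proj(ft,[.4423,-.186,.052]).round(1),"tip top",proj(ft,p+[0,0,-.017]).round(1))
print("tip seen at ~ (303,239):", onz(fs,302.5,238.8,p[2]-.017))
E
```

```text
[ 0.44209472 -0.1863783   0.15537658] tip px [302.  248.7] [302.4 242.5]
boss top pred [300.2 278.8] [334.2 219.4] tip top [339.1 218.4]
tip seen at ~ (303,239): [ 0.47006014 -0.16036166  0.13837658]
```

```bash
python3 - <<'E'
from h import *
fs,s=grab("scene"); ft,t=grab("top")
g=lambda im:(255*(im/255.)**.4).astype(np.uint8)
a=cv2.resize(g(s)[190:300,260:360],(500,550),interpolation=cv2.INTER_CUBIC);b=cv2.resize(g(t)[190:250,310:360],(300,360),interpolation=cv2.INTER_CUBIC)
p=bot.state()["position"]
u=proj(fs,p+[0,0,-.017]);cv2.circle(a,tuple(int(x) for x in ((u-[260,190])*5)),3,(0,0,255),-1)
b=np.vstack([b,np.zeros((190,300,3),np.uint8)]);cv2.imwrite("pics/z4.png",np.hstack([a,b]))
E
```

```text
(no output)
```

View pics/z4.png

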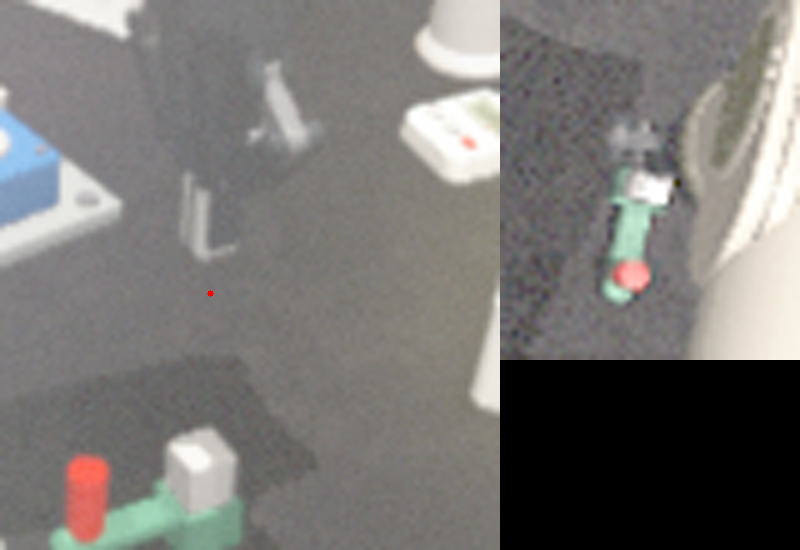

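```bash
python3 - <<'E'
from h import *
for n in("scene","top"): f,im=grab(n); cv2.imwrite(f"pics/cl_{n}.png",im)
print(bot.state()["position"])
E
```

```text
[ 0.44229967 -0.18648479  0.15551469]
```

arm_command:
  commands:
    - [8.54, 0, 0, 0, 0]
    - [8.54, 0, 0, 0, 0]
    - [8.54, 0, 0, 0, 0]
    - [8.54, 0, 0, 0, 0]
    - [8.54, 0, 0, 0, 0]
    - [8.54, 0, 0, 0, 0]

```text
time: 6.3
position: [0.4426, -0.1865, 0.156]
eef_rot: [[-0.969, 0.247, 0.0], [0.247, 0.969, 0.0], [0.0, 0.0, -1.0]]
wrist_force: [0.1, -0.6, -0.4]
gripper_width: 0.0853
finger_force: 0.0
```

```bash
python3 - <<'E'
from h import *
p=bot.state()["position"];R=bot.state()["eef_rot"];y=R[:,1]
T=[]
for n,b in(("scene",(270,200,70,80)),("top",(300,190,60,45))):
    f,im=grab(n); c=cv2.imread(f"pics/cl_{n}.png"); x0,y0,w,h=b
    g=lambda i:(255*(i/255.)**.4).astype(np.uint8)
    k=5 if n=="scene" else 6
    d=np.clip(cv2.absdiff(im,c).astype(int)*4,0,255).astype(np.uint8)
    o=g(im).copy()
    A=[cv2.resize(i[y0:y0+h,x0:x0+w],(w*k,h*k),interpolation=cv2.INTER_NEAREST) for i in(o,d)]
    for s in(-1,1):
        for dz,col in((-.004,(0,0,255)),(.020,(0,255,255))):
            u=(proj(f,p+s*.0425*y+[0,0,dz])-[x0,y0]+.5)*k; cv2.circle(A[0],tuple(int(q) for q in u),2,col,-1)
    T.append(np.hstack(A)); print(n,proj(f,p+.0425*y).round(1),proj(f,p-.0425*y).round(1))
print(p,[t.shape for t in T])
W=max(t.shape[1] for t in T);o=np.vstack([np.pad(t,((0,0),(0,W-t.shape[1]),(0,0))) for t in T]);s=min(800/W,600/o.shape[0]);cv2.imwrite("pics/z5.png",cv2.resize(o,None,fx=s,fy=s))
E
```

```text
scene [292.9 232.4] [312.9 252.6]
top [328.2 215.1] [352.1 220.9]
[ 0.44263202 -0.18650359  0.15602878] [(400, 700, 3), (270, 720, 3)]
```

View pics/z5.png

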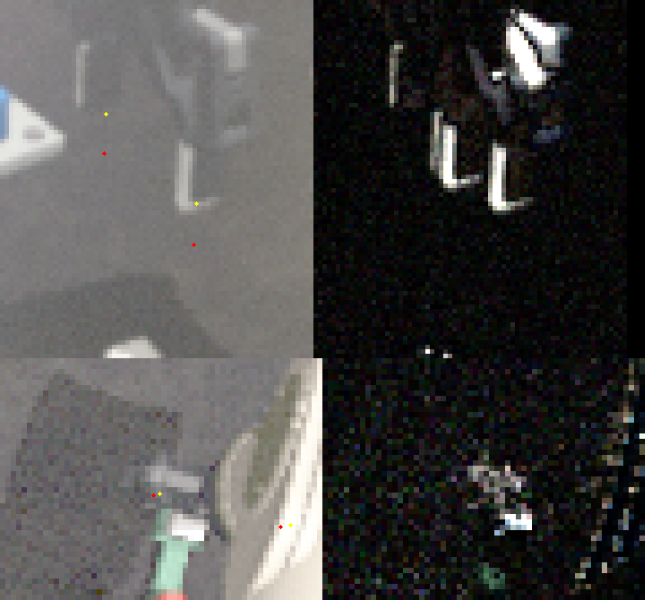

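In the scene view the open fingertips match the yellow marks, so they are about 24 mm higher than the nominal tip. That means my first close was above the boss. I'll go lower and close, letting the width show what was gripped: 24 mm for the boss, 30 mm for the hub.

arm_command:
  commands:
    - [8.54, 0, 0, -4, 0]
    - [8.54, 0, 0, -4, 0]
    - [8.54, 0, 0, -3, 0]
    - [8.54, 0, 0, -1.5, 0]
    - [8.54, 0, 0, -0.7, 0]
    - [8.54, 0, 0, 0, 0]

```text
time: 7.15
position: [0.443, -0.1866, 0.0244]
eef_rot: [[-0.969, 0.247, 0.0], [0.247, 0.969, -0.0], [-0.0, 0.0, -1.0]]
wrist_force: [-0.0, -0.7, 0.4]
gripper_width: 0.0852
finger_force: 0.0
```

arm_command:
  commands:
    - [4, 0, 0, 0, 0]
    - [3.5, 0, 0, 0, 0]
    - [2, 0, 0, 0, 0]
    - [0, 0, 0, 0, 0]
    - [0, 0, 0, 0, 0]
    - [0, 0, 0, 0, 0]

```text
time: 7.9
position: [0.443, -0.1867, 0.0245]
eef_rot: [[-0.969, 0.247, 0.001], [0.247, 0.969, 0.0], [-0.001, 0.0, -1.0]]
wrist_force: [-0.7, 0.2, 5.8]
gripper_width: 0.0224
finger_force: 59.6
```

It gripped the boss at 22.4 mm and 60 N, so I'll lift and move to above the shaft. That shift is +8.6 cm in x and +26.2 cm in y, with a turn of +0.197 rad.

arm_command:
  commands:
    - [0, 0, 0, 0.5, 0]
    - [0, 0, 0, 2, 0]
    - [0, 0, 0, 4, 0]
    - [0, 0, 0, 3.5, 0]
    - [0, 0.86, 2.62, 0, 0.02]
    - [0, 0.86, 2.62, 0, 0.02]
    - [0, 0.86, 2.62, 0, 0.02]
    - [0, 0.86, 2.62, 0, 0.02]
    - [0, 0.86, 2.62, 0, 0.02]
    - [0, 0.86, 2.62, 0, 0.02]

```text
time: 9.15
position: [0.4947, -0.0276, 0.124]
eef_rot: [[-0.992, 0.128, -0.0], [0.128, 0.992, -0.0], [0.0, -0.0, -1.0]]
wrist_force: [0.6, -0.1, -2.0]
gripper_width: 0.0224
finger_force: 59.3
```

arm_command:
  commands:
    - [0, 0.86, 2.62, 0, 0.02]
    - [0, 0.86, 2.62, 0, 0.02]
    - [0, 0.86, 2.62, 0, 0.02]
    - [0, 0.86, 2.62, 0, 0.017]
    - [0, 0, 0, 0, 0]
    - [0, 0, 0, 0, 0]
    - [0, 0, 0, 0, 0]

```text
time: 10.02
position: [0.5286, 0.0748, 0.124]
eef_rot: [[-0.999, 0.054, -0.0], [0.054, 0.999, -0.0], [0.0, -0.0, -1.0]]
wrist_force: [0.4, -0.2, -2.4]
gripper_width: 0.0226
finger_force: 59.5
```

```bash
python3 - <<'E'
from h import *
fs,s=grab("scene"); ft,t=grab("top")
st=bot.state();p=st["position"];print(p,st["eef_rot"].round(3).tolist(),st["gripper_width"],st["wrist_force"])
for n,f,im in(("s",fs,s),("t",ft,t)):
    print(n,[b for b in blobs(mask(im,(0,140,60),(6,255,255)),6)],[b for b in blobs(mask(im,(40,80,40),(85,255,255)),10)])
a=cv2.resize(s[150:240,210:300],(540,540),interpolation=cv2.INTER_NEAREST);b=cv2.resize(t[170:230,240:283],(258,360),interpolation=cv2.INTER_NEAREST)
cv2.imwrite("pics/z6.png",np.hstack([a,np.vstack([b,np.zeros((180,258,3),np.uint8)])]))
k=p+np.array([0,0,-.0245]);print("pred knob mid px",proj(fs,k+[-.06,.003,.044]),"tip",proj(fs,k+[-.06,.003,.062]),"hub bottom",proj(fs,k))
E
```

```text
[0.52861853 0.07489838 0.12412189] [[-0.999, 0.054, 0.0], [0.054, 0.999, 0.0], [-0.0, 0.0, -1.0]] 0.022653251488121057 [ 0.41409028 -0.13384028 -2.02584232]
s [(np.int32(74), [233, 190, 6, 15], [235.4, 196.9]), (np.int32(144), [434, 375, 24, 9], [444.0, 380.0])] [(np.int32(281), [373, 14, 24, 17], [385.1, 21.6]), (np.int32(32), [336, 174, 6, 8], [338.3, 176.8]), (np.int32(30), [372, 180, 6, 7], [374.1, 182.7]), (np.int32(11), [416, 194, 3, 6], [416.8, 196.1]), (np.int32(105), [232, 197, 30, 11], [250.7, 202.2])]
t [(np.int32(6), [185, 132, 4, 3], [186.5, 133.0]), (np.int32(84), [460, 247, 12, 11], [465.1, 252.1])] [(np.int32(25), [289, 93, 7, 9], [292.0, 96.9]), (np.int32(26), [264, 107, 7, 9], [267.3, 110.8])]
pred knob mid px [236.59704351 197.03817817] tip [236.45993947 191.02935057] hub bottom [254.87043106 204.08629339]
```

View pics/z6.png

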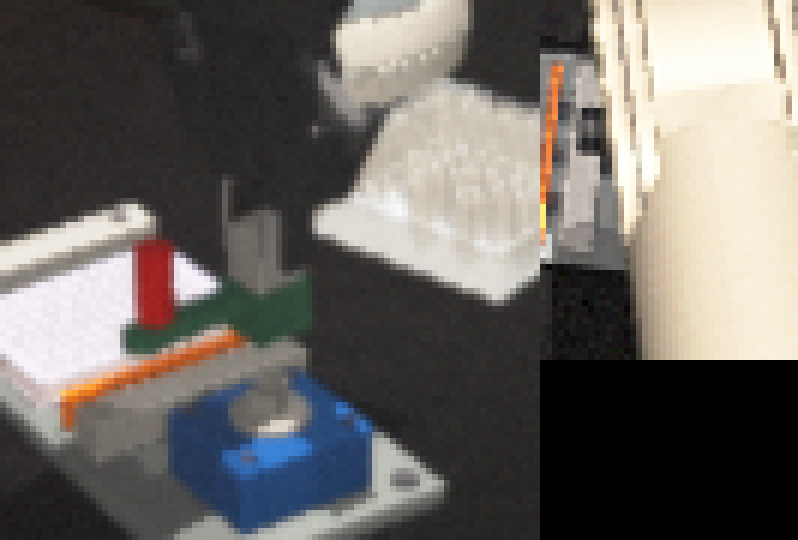

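The crank hangs level with its hub at about (268,300) in this crop, above the shaft at (270,395). I'll descend to just above the shaft, then go down in small steps watching the force.

arm_command:
  commands:
    - [0, 0.1, 0, -1.2, 0]
    - [0, 0, 0, -0.8, 0]
    - [0, 0, 0, -0.5, 0]
    - [0, 0, 0, -0.3, 0]
    - [0, 0, 0, 0, 0]

```text
time: 10.75
position: [0.5296, 0.0755, 0.0959]
eef_rot: [[-0.999, 0.053, -0.0], [0.053, 0.999, -0.0], [0.0, -0.0, -1.0]]
wrist_force: [-0.4, 1.3, -2.2]
gripper_width: 0.0227
finger_force: 59.4
```

arm_command:
  commands:
    - [0, 0, 0, -0.15, 0]
    - [0, 0, 0, -0.15, 0]
    - [0, 0, 0, -0.1, 0]
    - [0, 0, 0, 0, 0]

```text
time: 11.25
position: [0.5305, 0.0751, 0.0929]
eef_rot: [[-0.999, 0.053, 0.002], [0.053, 0.999, 0.0], [-0.002, 0.0, -1.0]]
wrist_force: [-0.4, -1.4, 5.6]
gripper_width: 0.0226
finger_force: 60.7
```

arm_command:
  commands:
    - [0, 0, 0, 0, -0.05]
    - [0, 0, 0, 0, -0.05]
    - [0, 0, 0, 0, -0.05]
    - [0, 0, 0, 0, -0.05]
    - [0, 0, 0, 0, 0]

```text
time: 11.88
position: [0.5308, 0.0746, 0.0929]
eef_rot: [[-0.968, 0.251, 0.002], [0.251, 0.968, -0.0], [-0.002, 0.0, -1.0]]
wrist_force: [0.8, -5.9, 6.1]
gripper_width: 0.0228
finger_force: 60.6
```

arm_command:
  commands:
    - [0, 0, -0.1, 0, -0.05]
    - [0, 0, 0, 0, -0.05]
    - [0, 0, 0, 0, -0.05]
    - [0, 0, 0, 0, -0.05]
    - [0, 0, 0, 0, 0]

```text
time: 12.5
position: [0.5307, 0.0741, 0.0928]
eef_rot: [[-0.899, 0.437, 0.002], [0.437, 0.899, 0.0], [-0.002, 0.001, -1.0]]
wrist_force: [0.2, -2.8, 5.6]
gripper_width: 0.0223
finger_force: 60.5
```

arm_command:
  commands:
    - [0, 0, 0, 0, -0.06]
    - [0, 0, 0, 0, -0.06]
    - [0, 0, 0, 0, 0]
    - [0, 0, 0, 0, -0.06]
    - [0, 0, 0, 0, -0.06]
    - [0, 0, 0, 0, 0]

```text
time: 13.25
position: [0.5305, 0.0741, 0.0926]
eef_rot: [[-0.771, 0.637, 0.002], [0.637, 0.771, -0.0], [-0.002, 0.001, -1.0]]
wrist_force: [3.2, -3.5, 5.0]
gripper_width: 0.023
finger_force: 60.4
```

arm_command:
  commands:
    - [0, 0.05, -0.05, -0.1, 0]
    - [0, 0, 0, 0, -0.06]
    - [0, 0, 0, 0, -0.06]
    - [0, 0, 0, 0, 0]
    - [0, 0, 0, 0, 0]

```text
time: 13.88
position: [0.5308, 0.0737, 0.0918]
eef_rot: [[-0.69, 0.724, 0.001], [0.724, 0.69, 0.0], [-0.001, 0.001, -1.0]]
wrist_force: [1.7, -4.1, 9.2]
gripper_width: 0.0227
finger_force: 61.0
```

```bash
python3 - <<'E'
from h import *
s=bot.state();print(s["position"],s["joints"].round(2),s["wrist_torque"],s["wrist_force"])
E
```

```text
[0.53084589 0.07369155 0.0917858 ] [-0.79  0.29  0.65  1.88 -0.2   1.03  0.71] [-1.10875195 -0.32259469  0.05395122] [ 1.68050519 -4.1273666   9.20730634]
```

arm_command:
  commands:
    - [0, 0, -0.05, 0, -0.06]
    - [0, 0, 0, 0, -0.06]
    - [0, 0, 0, 0, -0.06]
    - [0, 0, 0, 0, 0]

```text
time: 14.38
position: [0.5306, 0.074, 0.0915]
eef_rot: [[-0.549, 0.836, 0.001], [0.836, 0.549, 0.001], [0.0, 0.001, -1.0]]
wrist_force: [1.7, -1.1, 6.6]
gripper_width: 0.0229
finger_force: 60.5
```

arm_command:
  commands:
    - [0, 0, 0, 0, -0.06]
    - [0, 0, 0, 0, -0.06]
    - [0, 0, 0, 0, -0.06]
    - [0, 0, 0, 0, 0]

```text
time: 14.88
position: [0.5302, 0.0734, 0.0908]
eef_rot: [[-0.39, 0.921, 0.0], [0.921, 0.39, -0.0], [-0.0, 0.0, -1.0]]
wrist_force: [4.1, -3.2, -2.2]
gripper_width: 0.023
finger_force: 59.5
```

The vertical load has vanished at an arm angle of about 113°, so the crank is aligned. I'll lower gently.

arm_command:
  commands:
    - [0, 0.05, -0.05, -0.1, -0.04]
    - [0, 0, 0, -0.1, 0]
    - [0, 0, 0, -0.1, 0]
    - [0, 0, 0, 0, 0]

```text
time: 15.38
position: [0.5303, 0.0729, 0.0878]
eef_rot: [[-0.351, 0.936, -0.001], [0.936, 0.351, -0.0], [0.0, -0.001, -1.0]]
wrist_force: [1.8, -3.8, -1.8]
gripper_width: 0.0226
finger_force: 59.4
```

arm_command:
  commands:
    - [0, 0.03, -0.07, -0.2, 0]
    - [0, 0, 0, -0.2, 0]
    - [0, 0, 0, -0.2, 0]
    - [0, 0, 0, -0.15, 0]
    - [0, 0, 0, 0, 0]

```text
time: 16.0
position: [0.5305, 0.0725, 0.0802]
eef_rot: [[-0.351, 0.937, -0.001], [0.937, 0.351, 0.0], [0.0, -0.001, -1.0]]
wrist_force: [-0.9, -0.4, -3.5]
gripper_width: 0.0227
finger_force: 59.4
```

arm_command:
  commands:
    - [0, 0, 0, -0.1, 0]
    - [0, 0, 0, -0.05, 0]
    - [0, 0, 0, 0, 0]

```text
time: 16.38
position: [0.5307, 0.0724, 0.0789]
eef_rot: [[-0.35, 0.937, -0.0], [0.937, 0.35, 0.0], [0.0, -0.0, -1.0]]
wrist_force: [-3.1, -0.5, -1.4]
gripper_width: 0.0232
finger_force: 59.6
```

arm_command:
  commands:
    - [0, 0, 0, -0.04, 0]
    - [0, 0, 0, -0.04, 0]
    - [0, 0, 0, 0, 0]

```text
time: 16.75
position: [0.5308, 0.0722, 0.0786]
eef_rot: [[-0.35, 0.937, -0.0], [0.937, 0.35, 0.0], [0.0, -0.0, -1.0]]
wrist_force: [-5.7, -1.0, 4.7]
gripper_width: 0.0227
finger_force: 60.6
```

The crank is home: contact came at TCP z 0.0786, as expected. I'll release, rise, and locate the knob and jaw.

arm_command:
  commands:
    - [4, 0, 0, 0, 0]
    - [6, 0, 0, 0, 0]
    - [6, 0, 0, 0, 0]
    - [6, 0, 0, 2, 0]
    - [6, 0, 0, 3, 0]
    - [6, 0, 0, 3, 0]
    - [6, 0, 0, 0, 0]

```text
time: 17.62
position: [0.5324, 0.0726, 0.1604]
eef_rot: [[-0.35, 0.937, 0.004], [0.937, 0.35, 0.002], [0.0, 0.004, -1.0]]
wrist_force: [0.6, -0.1, -0.6]
gripper_width: 0.0598
finger_force: 0.0
```

```bash
cat > look.py <<'E'
from h import *
import sys
fs,s=grab("scene"); ft,t=grab("top")
st=bot.state();p=st["position"];print(p,st["gripper_width"],st["wrist_force"].round(1))
S=np.array([.5293,.0753]);th=np.radians(83.07);ex=np.array([np.cos(th),np.sin(th)])
V=lambda q:((q[:2]-S)@ex).round(4)
b=blobs(mask(s,(0,140,60),(6,255,255)),10);print("red",b)
for a in b[:1]:
    q=onz(fs,*a[2],.098);print("knob@.098",q.round(4),"rel",(q[:2]-S).round(4),"r",np.linalg.norm(q[:2]-S).round(4),"ang",np.degrees(np.arctan2(*(q[:2]-S)[::-1])).round(1))
m=mask(s,(7,150,120),(20,255,255));m[:195]=0;m[240:]=0;m[:,:190]=0;m[:,270:]=0
ys,xs=np.nonzero(m);print("orange n",len(xs))
if len(xs)>10:
    for u,z in((0,.03),):
        # lower-right (jaw-side) and upper-left boundary per column, at top height .034
        for c in range(xs.min(),xs.max()+1,4):
            v=ys[xs==c]; 
            if len(v): print(c,v.min(),v.max(),"vx front/back@.034",V(onz(fs,c,v.min()-.5,.034)),V(onz(fs,c,v.max()+.5,.034)))
mt=mask(t,(5,120,120),(22,255,255));mt[:175]=0;mt[225:]=0;mt[:,:190]=0;mt[:,262:]=0
ys,xs=np.nonzero(mt);print("top orange",len(xs),[V(onz(ft,u,v,.034)) for u,v in list(zip(xs,ys))[::max(1,len(xs)//10)]])
cv2.imwrite("pics/%s.png"%sys.argv[1],np.hstack([cv2.resize(s[170:250,190:290],(500,400),interpolation=cv2.INTER_NEAREST),cv2.resize(t[160:240,195:255],(300,400),interpolation=cv2.INTER_NEAREST)]))
E
python3 look.py k1
```

```text
[0.5309658  0.07246089 0.15806666] 0.05979141977521064 [-0.7 -0.3  0.4]
red [(np.int32(51), [233, 193, 5, 13], [235.3, 199.3]), (np.int32(145), [434, 375, 24, 9], [444.0, 380.0])]
knob@.098 [0.5061 0.1314 0.098 ] rel [-0.0232  0.0561] r 0.0607 ang 112.5
orange n 45
220 218 218 vx front/back@.034 0.0835 0.079
224 214 216 vx front/back@.034 0.0953 0.0816
228 213 214 vx front/back@.034 0.0935 0.0843
232 212 213 vx front/back@.034 0.0917 0.0825
236 210 211 vx front/back@.034 0.0945 0.0852
248 206 206 vx front/back@.034 0.0936 0.0889
top orange 52 [np.float64(0.0904), np.float64(0.0857), np.float64(0.0877), np.float64(0.0902), np.float64(0.0855), np.float64(0.088), np.float64(0.0905), np.float64(0.0858), np.float64(0.0878), np.float64(0.0903), np.float64(0.089)]
```

The knob is at about (0.507, 0.131), 60 mm from the axis at 111.5°. The jaw has d ≈ 18 mm, so it needs about 31 mm more, or 1.55 turns. Next I'll grip the knob.

arm_command:
  commands:
    - [6, -1.2, 2.94, 0, 0]
    - [6, -1.2, 2.94, 0, 0]
    - [6, 0, 0, -2.5, 0]
    - [6, 0, 0, -3, 0]
    - [6, 0, 0, -2.4, 0]
    - [6, 0, 0, 0, 0]
    - [3, 0, 0, 0, 0]
    - [0, 0, 0, 0, 0]
    - [0, 0, 0, 0, 0]
    - [0, 0, 0, 0, 0]

```text
time: 18.98
position: [0.5074, 0.1316, 0.0799]
eef_rot: [[-0.351, 0.937, 0.001], [0.937, 0.351, 0.001], [0.001, 0.001, -1.0]]
wrist_force: [-0.9, 1.7, 4.8]
gripper_width: 0.0157
finger_force: 58.6
```

```bash
python3 - <<'E'
import numpy as np
a=np.radians(111.3-12*np.arange(0,61)); P=6*np.stack([np.cos(a),np.sin(a)],1); D=np.diff(P,axis=0).round(2)
for i in range(0,30): print(round(111.3-12*(i+1),1),D[i].tolist())
E
```

```text
99.3 [1.21, 0.33]
87.3 [1.25, 0.07]
75.3 [1.24, -0.19]
63.3 [1.17, -0.44]
51.3 [1.06, -0.68]
39.3 [0.89, -0.88]
27.3 [0.69, -1.05]
15.3 [0.46, -1.17]
3.3 [0.2, -1.24]
-8.7 [-0.06, -1.25]
-20.7 [-0.32, -1.21]
-32.7 [-0.56, -1.12]
-44.7 [-0.78, -0.98]
-56.7 [-0.97, -0.79]
-68.7 [-1.11, -0.58]
-80.7 [-1.21, -0.33]
-92.7 [-1.25, -0.07]
-104.7 [-1.24, 0.19]
-116.7 [-1.17, 0.44]
-128.7 [-1.06, 0.68]
-140.7 [-0.89, 0.88]
-152.7 [-0.69, 1.05]
-164.7 [-0.46, 1.17]
-176.7 [-0.2, 1.24]
-188.7 [0.06, 1.25]
-200.7 [0.32, 1.21]
-212.7 [0.56, 1.12]
-224.7 [0.78, 0.98]
-236.7 [0.97, 0.79]
-248.7 [1.11, 0.58]
```

arm_command:
  commands:
    - [0, 0.6, 0.17, 0, 0]
    - [0, 0.61, 0.13, 0, 0]
    - [0, 0, 0, 0, 0]

```text
time: 19.35
position: [0.5188, 0.1348, 0.0795]
eef_rot: [[-0.351, 0.936, -0.001], [0.936, 0.351, 0.001], [0.001, -0.001, -1.0]]
wrist_force: [-4.6, 2.4, 8.3]
gripper_width: 0.0163
finger_force: 59.2
```

arm_command:
  commands:
    - [0, 1.25, 0.07, 0.05, 0]
    - [0, 1.24, -0.19, 0, 0]
    - [0, 1.17, -0.44, 0, 0]
    - [0, 1.06, -0.68, 0, 0]
    - [0, 0.89, -0.88, 0, 0]
    - [0, 0.69, -1.05, 0, 0]
    - [0, 0, 0, 0, 0]

```text
time: 20.23
position: [0.5822, 0.1026, 0.0799]
eef_rot: [[-0.35, 0.937, -0.0], [0.937, 0.35, 0.001], [0.001, 0.0, -1.0]]
wrist_force: [-1.8, 1.9, 3.7]
gripper_width: 0.0161
finger_force: 58.8
```

arm_command:
  commands:
    - [0, 0.46, -1.17, 0, 0]
    - [0, 0.2, -1.24, 0, 0]
    - [0, -0.06, -1.25, 0, 0]
    - [0, -0.32, -1.21, 0, 0]
    - [0, -0.56, -1.12, 0, 0]
    - [0, -0.78, -0.98, 0, 0]
    - [0, -0.97, -0.79, 0, 0]
    - [0, -1.11, -0.58, 0, 0]
    - [0, -1.21, -0.33, 0, 0]
    - [0, -1.25, -0.07, 0, 0]

```text
time: 21.48
position: [0.5272, 0.0149, 0.0803]
eef_rot: [[-0.35, 0.937, 0.004], [0.937, 0.35, -0.0], [-0.001, 0.003, -1.0]]
wrist_force: [5.2, 2.9, -0.4]
gripper_width: 0.0162
finger_force: 58.5
```

arm_command:
  commands:
    - [0, -1.24, 0.19, 0, 0]
    - [0, -1.17, 0.44, 0, 0]
    - [0, -1.06, 0.68, 0, 0]
    - [0, -0.89, 0.88, 0, 0]
    - [0, -0.69, 1.05, 0, 0]
    - [0, -0.46, 1.17, 0, 0]
    - [0, -0.2, 1.24, 0, 0]
    - [0, 0.06, 1.25, 0, 0]
    - [0, 0, 0, 0, 0]

```text
time: 22.6
position: [0.469, 0.0838, 0.0797]
eef_rot: [[-0.351, 0.936, -0.001], [0.936, 0.351, -0.001], [-0.001, -0.001, -1.0]]
wrist_force: [-6.4, -1.2, 8.3]
gripper_width: 0.0162
finger_force: 59.7
```

```bash
python3 look.py k2; python3 - <<'E'
import numpy as np
from rig import bot
r=bot.state()["position"][:2]-[.5293,.0753];print(np.linalg.norm(r),np.degrees(np.arctan2(r[1],r[0])))
E
```

```text
[0.46900787 0.08368557 0.07976673] 0.01648434199200301 [-5.7 -1.   7.6]
red [(np.int32(10), [253, 163, 4, 3], [254.3, 164.2]), (np.int32(22), [235, 204, 4, 14], [237.2, 211.6]), (np.int32(146), [434, 375, 23, 9], [444.0, 380.0])]
knob@.098 [0.6857 0.26   0.098 ] rel [0.1564 0.1847] r 0.242 ang 49.7
orange n 39
218 213 218 vx front/back@.034 0.1096 0.0821
222 211 213 vx front/back@.034 0.1125 0.0985
226 210 211 vx front/back@.034 0.1107 0.1014
242 205 205 vx front/back@.034 0.1083 0.1035
246 203 204 vx front/back@.034 0.1112 0.1017
top orange 21 [np.float64(0.1056), np.float64(0.1072), np.float64(0.1063), np.float64(0.102), np.float64(0.1074), np.float64(0.107), np.float64(0.1065), np.float64(0.1061), np.float64(0.1018), np.float64(0.1063), np.float64(0.1021)]
0.060872478336438475 172.08196110054962
```

The turning so far is 299°, or 16.6 mm, and the images agree with a pad face near x = 110 mm. I'll continue.

arm_command:
  commands:
    - [0, 0.27, 1.21, 0.03, 0]
    - [0, 0.56, 1.12, 0, 0]
    - [0, 0.78, 0.98, 0, 0]
    - [0, 0.97, 0.79, 0, 0]
    - [0, 1.11, 0.58, 0, 0]
    - [0, 1.21, 0.33, 0, 0]
    - [0, 1.25, 0.07, 0, 0]
    - [0, 1.24, -0.19, 0, 0]
    - [0, 1.17, -0.44, 0, 0]
    - [0, 0, 0, 0, 0]

```text
time: 23.95
position: [0.5553, 0.129, 0.08]
eef_rot: [[-0.351, 0.937, -0.0], [0.937, 0.351, 0.0], [0.0, -0.0, -1.0]]
wrist_force: [-1.7, 3.5, 4.2]
gripper_width: 0.0162
finger_force: 59.2
```

arm_command:
  commands:
    - [0, 1.06, -0.68, 0, 0]
    - [0, 0.89, -0.88, 0, 0]
    - [0, 0.69, -1.05, 0, 0]
    - [0, 0, 0, 0, 0]

```text
time: 24.45
position: [0.5819, 0.1026, 0.0802]
eef_rot: [[-0.35, 0.937, 0.001], [0.937, 0.35, 0.001], [0.0, 0.001, -1.0]]
wrist_force: [1.7, 3.2, 1.4]
gripper_width: 0.0162
finger_force: 59.0
```

```bash
python3 look.py k3; python3 - <<'E'
import numpy as np
from rig import bot
s=bot.state();r=s["position"][:2]-[.5285,.0753];a=np.arctan2(r[1],r[0]);print(np.linalg.norm(r),np.degrees(a),"tang",s["wrist_force"][:2]@[-np.sin(a),np.cos(a)])
E
```

```text
[0.58166928 0.10297187 0.08016077] 0.01624594421742615 [2.5 2.6 1.4]
red [(np.int32(143), [434, 375, 24, 9], [444.1, 380.1])]
knob@.098 [ 0.3982 -0.5715  0.098 ] rel [-0.1311 -0.6468] r 0.66 ang -101.5
orange n 72
216 213 215 vx front/back@.034 0.1128 0.0989
220 211 212 vx front/back@.034 0.1157 0.1064
224 209 210 vx front/back@.034 0.1187 0.1093
228 208 209 vx front/back@.034 0.1169 0.1075
232 206 207 vx front/back@.034 0.12 0.1104
236 205 206 vx front/back@.034 0.1182 0.1086
240 204 205 vx front/back@.034 0.1164 0.1068
244 202 203 vx front/back@.034 0.1194 0.1098
248 201 202 vx front/back@.034 0.1176 0.1079
top orange 46 [np.float64(0.1137), np.float64(0.1157), np.float64(0.1148), np.float64(0.1139), np.float64(0.113), np.float64(0.1117), np.float64(0.1108), np.float64(0.1099), np.float64(0.1119), np.float64(0.111), np.float64(0.1101), np.float64(0.1125)]
0.0599391780229857 27.49465704293025 tang 1.156192942313744
```

```bash
cat > pad.py <<'E'
from h import *
S=np.array([.5285,.0753]);th=np.radians(83.07);ex=np.array([np.cos(th),np.sin(th)])
V=lambda q:(q[:2]-S)@ex
def meas(n,cols,rows,ax):
    ims=[];f=None
    for _ in range(4): f,im=grab(n);ims.append(im.astype(float))
    im=np.mean(ims,0);o=np.clip(im[:,:,2]-im[:,:,0]-20,0,None)
    if ax==0: o=o[rows[0]:rows[1],cols[0]:cols[1]]
    th=o.sum(ax)
    c=(o*np.arange(rows[0],rows[1])[:,None]).sum(0)/np.maximum(th,1) if ax==0 else None
    return f,th,c,o
f,th_,c,o=meas("scene",(214,252),(195,225),0)
pk=np.maximum(o.max(0),1)
print("thick(sum)",th_.astype(int).tolist());print("peak",o.max(0).astype(int).tolist())
print("centroid vx",np.round([1000*V(onz(f,u+214,c[u],.034)) for u in range(0,38,3)],1).tolist())
f,t=grab("top");o=np.clip(t[:,:,2].astype(float)-t[:,:,0]-20,0,None)[178:222,205:262]
r=o.sum(1);k=(o*np.arange(205,262)).sum(1)/np.maximum(r,1)
print("top sum",r.astype(int).tolist());print("top vx",np.round([1000*V(onz(f,k[i],178+i,.034)) for i in range(0,44,3)],1).tolist())
s=bot.state();r=s["position"][:2]-S;a=np.arctan2(r[1],r[0]);print(np.degrees(a),"tang",s["wrist_force"][:2]@[-np.sin(a),np.cos(a)],s["time"])
E
python3 pad.py
```

```text
thick(sum) [1, 67, 477, 602, 354, 354, 289, 343, 333, 275, 286, 306, 306, 345, 312, 305, 318, 308, 323, 277, 264, 316, 281, 272, 322, 310, 265, 325, 305, 259, 326, 321, 282, 320, 314, 209, 27, 0]
peak [1, 25, 88, 116, 115, 130, 120, 123, 127, 118, 117, 128, 126, 125, 116, 119, 122, 118, 124, 114, 113, 123, 113, 113, 123, 124, 116, 120, 124, 114, 119, 127, 117, 122, 127, 84, 13, 0]
centroid vx [113.8, 105.4, 113.2, 113.1, 113.1, 113.1, 113.3, 113.4, 113.5, 113.5, 113.5, 112.9, 110.9]
top sum [277, 300, 540, 571, 576, 582, 607, 663, 720, 637, 660, 630, 578, 601, 586, 595, 654, 638, 626, 631, 564, 587, 577, 570, 620, 654, 629, 619, 613, 549, 626, 592, 372, 374, 373, 377, 375, 384, 370, 376, 381, 391, 379, 373]
top vx [52.4, 77.4, 78.4, 78.8, 73.9, 75.9, 76.3, 72.5, 75.7, 73.2, 71.5, 45.3, 43.7, 42.1, 41.7]
27.404349731633506 tang 3.0368044107422403 24.8
```

arm_command:
  commands:
    - [0, 0.46, -1.17, 0, 0]
    - [0, 0.2, -1.24, 0, 0]
    - [0, -0.06, -1.25, 0, 0]
    - [0, 0, 0, 0, 0]

```text
time: 25.3
position: [0.5877, 0.065, 0.0802]
eef_rot: [[-0.349, 0.937, 0.001], [0.937, 0.349, -0.0], [-0.0, 0.0, -1.0]]
wrist_force: [3.0, 1.2, 1.7]
gripper_width: 0.0164
finger_force: 59.1
```

```bash
python3 pad.py
```

```text
thick(sum) [4, 280, 775, 733, 445, 426, 408, 406, 411, 388, 352, 375, 353, 362, 424, 350, 351, 429, 384, 344, 430, 402, 359, 428, 417, 385, 448, 386, 357, 401, 405, 407, 411, 379, 347, 171, 19, 0]
peak [3, 61, 145, 171, 174, 167, 165, 172, 164, 166, 163, 151, 163, 166, 164, 152, 159, 163, 170, 163, 158, 171, 163, 162, 175, 164, 161, 172, 160, 159, 169, 163, 163, 166, 144, 81, 12, 0]
centroid vx [112.6, 109.7, 116.0, 116.5, 117.2, 116.4, 116.7, 116.3, 116.3, 116.5, 116.4, 115.7, 115.0]
top sum [167, 175, 366, 443, 451, 466, 438, 395, 403, 350, 400, 402, 436, 427, 425, 404, 385, 399, 380, 392, 427, 449, 432, 443, 371, 401, 372, 365, 415, 451, 438, 395, 215, 211, 218, 209, 218, 216, 219, 215, 214, 220, 219, 223]
top vx [31.0, 76.0, 73.8, 69.3, 77.0, 71.7, 69.1, 74.6, 63.9, 64.1, 70.2, 20.2, 19.2, 18.1, 17.3]
-9.238159352711069 tang 0.081255976627926 25.55
```

arm_command:
  commands:
    - [0, -0.32, -1.21, 0, 0]
    - [0, -0.56, -1.12, 0, 0]
    - [0, -0.78, -0.98, 0, 0]
    - [0, 0, 0, 0, 0]

```text
time: 26.05
position: [0.5708, 0.0325, 0.0801]
eef_rot: [[-0.35, 0.937, 0.0], [0.937, 0.35, 0.0], [0.0, 0.0, -1.0]]
wrist_force: [3.0, -0.4, 2.8]
gripper_width: 0.0159
finger_force: 59.1
```

```bash
python3 pad.py | grep -v top; python3 - <<'E'
import numpy as np,cv2
from h import *
import glob
S=np.array([.5285,.0753]);th=np.radians(83.07);ex=np.array([np.cos(th),np.sin(th)])
f=bot.grab_frame("scene");im=cv2.imread("pics/scene0.png").astype(float)
o=np.clip(im[:,:,2]-im[:,:,0]-20,0,None)[195:230,214:262];T=o.sum(0);c=(o*np.arange(195,230)[:,None]).sum(0)/np.maximum(T,1)
print("init ratio",(T/np.maximum(o.max(0),1)).round(2).tolist());print([round(1000*((onz(f,u+214,c[u],.034)[:2]-S)@ex),1) for u in range(0,48,4)])
E
```

```text
thick(sum) [6, 352, 767, 472, 335, 325, 387, 369, 331, 359, 370, 357, 385, 391, 387, 374, 400, 386, 360, 402, 385, 362, 411, 366, 346, 400, 362, 338, 371, 389, 355, 330, 349, 312, 263, 126, 11, 0]
peak [3, 78, 154, 165, 153, 154, 181, 162, 161, 172, 161, 160, 179, 162, 166, 170, 163, 163, 163, 160, 160, 160, 156, 153, 156, 152, 157, 151, 151, 166, 158, 155, 167, 153, 128, 64, 6, 0]
centroid vx [111.6, 113.1, 117.8, 117.9, 117.8, 117.5, 117.4, 117.2, 117.1, 117.0, 117.3, 116.7, 114.6]
-45.012641158014866 tang 1.4800618943427162 26.3
init ratio [0.0, 0.0, 0.0, 2.0, 1.2, 1.25, 4.41, 5.04, 3.68, 2.73, 2.87, 2.95, 2.78, 2.92, 2.45, 2.55, 2.91, 2.43, 2.56, 2.91, 2.53, 2.63, 2.89, 2.65, 2.71, 2.85, 2.71, 2.96, 2.9, 2.75, 3.03, 2.75, 2.58, 2.65, 2.39, 2.53, 2.93, 2.56, 2.53, 2.47, 1.93, 0.0, 0.0, 0.0, 1.0, 0.0, 0.0, 0.0]
[np.float64(3385.8), np.float64(97.3), np.float64(86.6), np.float64(90.2), np.float64(90.6), np.float64(91.2), np.float64(90.4), np.float64(90.0), np.float64(90.6), np.float64(90.6), np.float64(88.6), np.float64(12.7)]
```

arm_command:
  commands:
    - [0, -0.97, -0.79, 0, 0]
    - [0, -1.11, -0.58, 0, 0]
    - [0, 0, 0, 0, 0]

```text
time: 26.72
position: [0.5501, 0.0191, 0.0802]
eef_rot: [[-0.35, 0.937, 0.001], [0.937, 0.35, 0.0], [0.0, 0.001, -1.0]]
wrist_force: [3.5, -0.8, 1.7]
gripper_width: 0.016
finger_force: 59.1
```

```bash
python3 pad.py | grep -v top; python3 - <<'E'
from h import *
fs,s=grab("scene");ft,t=grab("top")
cv2.imwrite("pics/z7.png",np.hstack([cv2.resize(s[175:250,190:265],(450,450),interpolation=cv2.INTER_CUBIC),cv2.resize(t[165:223,200:245],(349,450),interpolation=cv2.INTER_CUBIC)]))
E
```

```text
thick(sum) [7, 354, 740, 411, 298, 346, 369, 326, 352, 342, 264, 333, 362, 296, 353, 346, 303, 338, 327, 323, 343, 337, 338, 327, 331, 365, 322, 322, 338, 341, 310, 355, 333, 264, 251, 120, 2, 0]
peak [3, 78, 148, 158, 145, 152, 174, 150, 160, 162, 130, 159, 169, 141, 165, 162, 137, 161, 156, 140, 159, 157, 144, 152, 153, 151, 151, 150, 142, 160, 147, 156, 161, 141, 115, 60, 2, 0]
centroid vx [111.4, 114.4, 117.9, 118.0, 118.0, 117.8, 117.7, 117.5, 117.3, 117.1, 117.9, 117.4, 116.8]
-68.79006893025912 tang 1.738663598856285 26.975
```

View pics/z7.png

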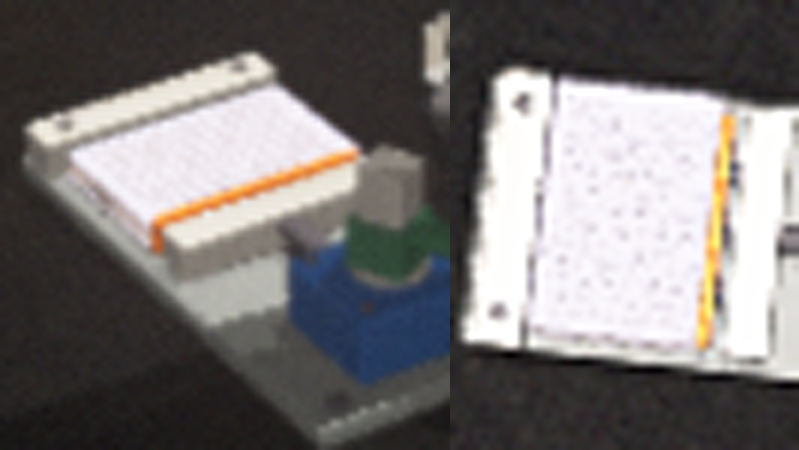

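The crop shows the plate flat against the fixed jaw, with the orange pad line square to it from (155,220) to (355,155) and the crank hub standing on the collar. To quantify the compression I'll compare pad-to-jaw profiles in the top view from the start and now.

```bash
cat > prof.py <<'E'
from h import *
S=np.array([.5285,.0753]);th=np.radians(83.07);ex=np.array([np.cos(th),np.sin(th)]);ey=np.array([-ex[1],ex[0]])
def prof(f,im,ys,z=.035):
    xs=np.arange(.05,.23,.0005);P=[]
    for x in xs: P.append([proj(f,[*(S+x*ex+y*ey),z]) for y in ys])
    P=np.array(P,np.float32);return xs,cv2.remap(im,P[...,0],P[...,1],cv2.INTER_LINEAR).astype(float).mean(1)
def edges(name,f,im,ys):
    xs,p=prof(f,im,ys);o=p[:,2]-p[:,0];w=(o>20)&(xs>.06);i=np.argmax(np.where(xs>.06,o,0))
    c=(xs*np.clip(o-15,0,None)*(abs(xs-xs[i])<.012)).sum()/(np.clip(o-15,0,None)*(abs(xs-xs[i])<.012)).sum()
    b=p[:,0];j0=i-50;seg=b[j0:i]; # blue channel behind the pad: jaw white -> gap dark
    lo=seg[-24:].min();hi=seg[:24].max();k=np.where(seg>(lo+hi)/2)[0].max();print(name,"orange c %.2f pk %d"%(1000*c,o[i]),"jaw edge %.2f"%(1000*xs[j0+k]),"gap %.2f"%(1000*(c-xs[j0+k])),"lo/hi",lo.round(),hi.round())
f=bot.grab_frame("top");a=cv2.imread("pics/top0.png");b=np.mean([grab("top")[1] for _ in range(4)],0).astype(np.uint8)
for r in((-.05,-.02),(-.02,.0),(.02,.05)):
    ys=np.linspace(*r,13)
    for n,im in(("start",a),("now",b)): edges(n+str(r),f,im,ys)
E
python3 prof.py
```

```text
start(-0.05, -0.02) orange c 89.06 pk 147 jaw edge 77.50 gap 11.56 lo/hi 100.0 253.0
now(-0.05, -0.02) orange c 115.98 pk 146 jaw edge 109.00 gap 6.98 lo/hi 106.0 254.0
start(-0.02, 0.0) orange c 88.95 pk 150 jaw edge 82.00 gap 6.95 lo/hi 99.0 253.0
now(-0.02, 0.0) orange c 115.75 pk 144 jaw edge 109.50 gap 6.25 lo/hi 108.0 255.0
start(0.02, 0.05) orange c 88.80 pk 139 jaw edge 79.00 gap 9.80 lo/hi 107.0 254.0
now(0.02, 0.05) orange c 115.88 pk 140 jaw edge 108.50 gap 7.38 lo/hi 112.0 255.0
```

In the top view the pad has moved 26.9 mm for 30.0 mm of screw travel, so it is pushed in about 3 mm. It needs another 20° or so.

arm_command:
  commands:
    - [0, -1.21, -0.33, 0, 0]
    - [0, -0.83, -0.08, 0, 0]
    - [0, 0, 0, 0, 0]
    - [0, 0, 0, 0, 0]

```text
time: 27.82
position: [0.5299, 0.015, 0.0801]
eef_rot: [[-0.351, 0.937, 0.001], [0.937, 0.351, 0.0], [-0.0, 0.001, -1.0]]
wrist_force: [3.2, -0.4, 1.7]
gripper_width: 0.0162
finger_force: 59.1
```

```bash
python3 pad.py | tail -1; python3 prof.py | grep now
```

```text
-88.64471966125124 tang 4.4050910716869724 28.075
now(-0.05, -0.02) orange c 115.88 pk 145 jaw edge 109.00 gap 6.88 lo/hi 106.0 255.0
now(-0.02, 0.0) orange c 115.68 pk 142 jaw edge 109.50 gap 6.18 lo/hi 109.0 255.0
now(0.02, 0.05) orange c 115.84 pk 138 jaw edge 109.00 gap 6.84 lo/hi 113.0 255.0
```

Compression is now about 4 mm by both the screw travel and the pad-to-jaw gap. I'll release and retreat straight up.

arm_command:
  commands:
    - [3, 0, 0, 0, 0]
    - [5, 0, 0, 0, 0]
    - [5, 0, 0, 0, 0]
    - [5, 0, 0, 2, 0]
    - [5, 0, 0, 4, 0]
    - [5, 0, 0, 4, 0]
    - [5, 0, -3, 2, 0]
    - [5, -2, -5, 0, 0]
    - [5, -2, -5, 0, 0]
    - [5, 0, 0, 0, 0]

```text
time: 29.58
position: [0.4879, -0.1193, 0.2002]
eef_rot: [[-0.344, 0.939, -0.0], [0.939, 0.344, 0.001], [0.001, 0.0, -1.0]]
wrist_force: [0.3, -0.3, -0.9]
gripper_width: 0.0499
finger_force: 0.0
```

```bash
python3 prof.py | grep now; python3 - <<'E'
from h import *
fs,s=grab("scene");ft,t=grab("top")
print(bot.state()["position"],bot.state()["time"])
cv2.imwrite("pics/z8.png",np.hstack([cv2.resize(s[175:255,190:280],(450,400),interpolation=cv2.INTER_CUBIC),cv2.resize(t[160:240,200:270],(350,400),interpolation=cv2.INTER_CUBIC)]))
E
```

```text
now(-0.05, -0.02) orange c 115.92 pk 148 jaw edge 109.00 gap 6.92 lo/hi 100.0 253.0
now(-0.02, 0.0) orange c 115.75 pk 146 jaw edge 109.00 gap 6.75 lo/hi 103.0 254.0
now(0.02, 0.05) orange c 115.88 pk 142 jaw edge 108.50 gap 7.38 lo/hi 106.0 255.0
[ 0.4900209  -0.11406194  0.19988422] 29.925
```

View pics/z8.png

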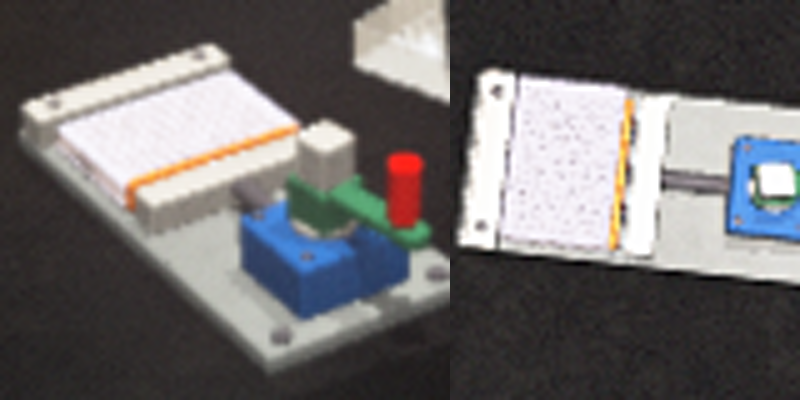

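The image shows the plate flat between the jaws, the pad partly in, and the crank's hub on the collar with the knob at (405,190). I'll do one numeric check of seating height and jaw travel using the jaw's rear edge.

```bash
cat >> prof.py <<'E'
print("boss top @.106",onz(fs:=grab("scene")[0],255-.5,201.4-.5,.106).round(4),"red",[ (x[1],x[2]) for x in blobs(mask(grab("scene")[1],(0,140,60),(6,255,255)),30)][:1])
for r in((-.05,-.02),(.02,.05)):
    R={}
    for n,im in(("start",a),("now",b)):
        xs,p=prof(f,im,np.linspace(*r,13));R[n]=p[:,0]
        rng=(xs<.095) if n=="start" else (xs>.07)&(xs<.11)
        g=np.gradient(cv2.GaussianBlur(p[:,0].reshape(1,-1),(1,1),0).ravel())
        h=np.where(rng&(p[:,0]>235))[0].min(); base=p[h-30:h-10,0].mean()
        k=[i for i in range(h-30,h) if p[i,0]<(base+245)/2][-1];print(n,r,"rear edge",1000*xs[k],"base",base.round())
k=np.array([np.cos(np.radians(-88.6)),np.sin(np.radians(-88.6))])*.06+S
print("knob top pred",proj(fs,[*k,.116]).round(1),"bottom",proj(fs,[*k,.080]).round(1))
E
python3 prof.py | tail -6
```

```text
now(-0.05, -0.02) orange c 115.91 pk 148 jaw edge 109.00 gap 6.91 lo/hi 100.0 254.0
start(-0.02, 0.0) orange c 88.95 pk 150 jaw edge 82.00 gap 6.95 lo/hi 99.0 253.0
now(-0.02, 0.0) orange c 115.77 pk 147 jaw edge 109.00 gap 6.77 lo/hi 102.0 254.0
start(0.02, 0.05) orange c 88.80 pk 139 jaw edge 79.00 gap 9.80 lo/hi 107.0 254.0
now(0.02, 0.05) orange c 115.87 pk 143 jaw edge 108.50 gap 7.37 lo/hi 106.0 255.0
boss top @.106 [0.5319 0.0802 0.106 ] red [([267, 205, 8, 15], [270.3, 211.8])]prof.py:23: RuntimeWarning: Mean of empty slice.
  h=np.where(rng&(p[:,0]>235))[0].min(); base=p[h-30:h-10,0].mean()
  ret = ret.dtype.type(ret / rcount)
Traceback (most recent call last):
  File "prof.py", line 24, in <module>
    k=[i for i in range(h-30,h) if p[i,0]<(base+245)/2][-1];print(n,r,"rear edge",1000*xs[k],"base",base.round())
      ~~~~~~~~~~~~~~~~~~~~~~~~~~~~~~~~~~~~~~~~~~~~~~~~~^^^^
IndexError: list index out of range
```

```bash
sed -i '/^for r in((-.05,-.02),(.02,.05)):/,/rear edge/d; s/np.arange(.05,.23/np.arange(.02,.23/' prof.py; cat >> prof.py <<'E'
for r in((-.05,-.025),(.025,.05)):
    for n,im in(("start",a),("now",b)):
        xs,p=prof(f,im,np.linspace(*r,13));q=p[:,0];lo,hi=(.045,.09) if n=="start" else (.075,.115);w=(xs>lo)&(xs<hi)
        X=xs[w][q[w]>232];print(n,r,"white band",(1000*X.min()).round(1),(1000*X.max()).round(1),"n",len(X))
im=grab("scene")[1];m=mask(im,(0,120,50),(8,255,255));y,x=np.nonzero(m[195:230,260:280]);print("knob rows",y.min()+195,y.max()+195,"cols",x.min()+260,x.max()+260)
fs=grab("scene")[0]
# green hub/boss boundary column profile
for v in range(196,226,1): print(v,im[v,254].tolist(),im[v,257].tolist())
print("hub: boss top/near-edge, hub top, underside", [proj(fs,[*(S),.054+h]).round(1).tolist() for h in(.052,.024,0)])
E
python3 prof.py | tail -39
```

```text
now(0.02, 0.05) orange c 115.88 pk 142 jaw edge 108.50 gap 7.38 lo/hi 106.0 255.0
boss top @.106 [0.5319 0.0802 0.106 ] red [([267, 205, 8, 15], [270.4, 211.8])]
knob top pred [270.1 207.5] bottom [269.9 219.1]
start (-0.05, -0.025) white band 57.0 74.0 n 35
now (-0.05, -0.025) white band 87.5 105.0 n 36
start (0.025, 0.05) white band 56.5 74.0 n 36
now (0.025, 0.05) white band 87.0 105.0 n 37
knob rows 205 220 cols 267 274
196 [48, 49, 57] [50, 49, 57]
197 [50, 50, 58] [52, 53, 60]
198 [70, 74, 79] [50, 51, 60]
199 [170, 182, 189] [83, 87, 95]
200 [225, 232, 238] [182, 194, 202]
201 [231, 238, 243] [229, 237, 241]
202 [234, 241, 244] [235, 242, 246]
203 [234, 240, 244] [236, 242, 246]
204 [228, 236, 240] [182, 195, 203]
205 [170, 181, 190] [133, 139, 150]
206 [132, 141, 150] [117, 124, 133]
207 [123, 131, 139] [115, 122, 128]
208 [127, 136, 143] [118, 124, 132]
209 [124, 132, 138] [120, 127, 135]
210 [124, 133, 141] [123, 128, 138]
211 [127, 133, 139] [115, 128, 126]
212 [119, 128, 131] [114, 151, 104]
213 [114, 143, 108] [114, 160, 93]
214 [99, 133, 84] [104, 145, 83]
215 [74, 100, 66] [81, 110, 68]
216 [64, 84, 60] [61, 81, 57]
217 [67, 85, 62] [57, 73, 54]
218 [62, 84, 59] [58, 75, 57]
219 [62, 82, 58] [57, 74, 56]
220 [64, 83, 61] [78, 91, 80]
221 [78, 94, 75] [119, 131, 132]
222 [109, 103, 89] [120, 107, 101]
223 [176, 115, 72] [174, 114, 74]
224 [212, 130, 66] [193, 119, 63]
225 [221, 136, 68] [197, 120, 61]
hub: boss top/near-edge, hub top, underside [[254.7, 202.0], [254.8, 210.8], [254.8, 218.2]]
```

The jaw travelled 30.8 mm and the pad face 27.0 mm, so the pad is in about 3.8 mm. The boss top sits at the predicted pixel row of 202, so the crank is fully home. I'll hand it in.

```bash
python3 -c "
from rig import bot
print(bot.close_job())"
```

```text
the job is handed in; nothing more can be done
None
```

I seated the crank fully home and wound it clockwise about 1.55 turns. The plate is flat and square between the jaws, the orange pad is in about 3.8 mm by camera measurement, and the job is handed in at about 31 s; I drove the vise only with the crank and saw no contact with anything else on the bench.

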